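# Sort the mixed-up containers on the repair bench's drip trays

### The arm

A 6-joint arm with a two-finger parallel gripper is mounted at the origin on the work surface. World frame = base frame: x ahead of the robot, y to its left, z up, the work surface at z = 0. Lengths are in m, angles in rad, forces in N, time in s.
With the tool pointing down it reaches from about 0.275 to 0.725 m from the base axis. Payload 15.9 kg.
Tool frame: the origin (TCP) lies at the very end of the fingers, on their centre line; the grasp point (between the pads) lies 19 mm behind it; y points along the fingers, x is the direction in which the jaws open and shut, and the axes are right-handed (so a half turn about y gives the same grasp; the last joint's range is limited). The gripper opens to 85 mm and grips with 20 to 120 N. Pads are 22 mm wide; open, the fingers measure 114 mm over their backs; the gripper's body (76 mm by 85 mm) begins 54 mm behind the grasp point. The pads swing forward as they close: fully open they stand 13 mm farther back than shut.
Start: joints at [-1.184, 0.213, -0.034, 1.323, 0, 1.571], TCP at [0.189, -0.463, 0.231] pointing down, gripper open.
Joint ranges: [-2.98, 2.98], [-0.74, 1.72], [-1.14, 1.35], [-2.1, 2.04], [-1.57, 1.44], [-3.14, 3.14]. Speed limits (rad/s): [1.89, 1.89, 2.39, 2.57, 3.14, 3.14].

### API

Orientations are given as a rotation vector (axis times angle).
In Python, from cell import manip, cams gives the robot as it stands. The module is installed in compiled form; this text tells all that it offers.
- The arm moves only by the tool send_rows, never from a script. Its argument "moves" is a list that holds one entry, the list of rows, each a list of 5 numbers: the closure, from -1 (fully open) to 1 (shut), so that 0 is half open, then the shift along the tool's x, y, z in units of 0.03 m (1.0 is 0.03 m), then the turn about the tool's y in units of 5 degrees (1.0 is 5 degrees). A call has 1 to 10 rows; each row shifts and turns the commanded pose from where the row before left it, along the tool's axes as they then stand; what a row does not reach is not made up. A row lasts 1/10 s, in which the tool goes at most 50 mm and 8.59 degrees, less where a joint would pass 70% of its speed; a pose out of reach is approached as far as the arm can. A call with a number of a shift or a turn outside -1 to 1 is refused whole. A call with a gripper value outside its range is refused whole. The fingers move at their own pace and stop on an object; "grip_force" is the grip in N (left out, the last holds). Time passes only in rows, so rows that do not move let the fingers close. It gives the time, the measured TCP pose, the force and the opening at its end, in the units of the state.
- manip.state(): the state, without advancing time (a new reading comes with each control period).
- cams.grab_frame(name): name is "scene" or "top" or "wrist"; returns a dict with "color" (400x640x3 uint8, red, green, blue), "fov_y" (degrees; the focal length in pixels is half the picture's height over the tangent of half this angle, whatever the lens; pixels are square), "cx", "cy" (the principal point, pixels), "rvec" (rotation vector, rad) and "tvec" (3), from world to camera coordinates, as OpenCV has them; the wrist camera has in their place "mount" (4x4, takes a point from camera to tool coordinates, whose origin is the TCP and whose axes are the tool frame's). Camera axes: x right, y down, z forward; pixel columns grow to the right and rows downward; lengths in m; the calibration is good to about 2 mm. A picture is of the moment at which its call begins: read the wrist's pose just before it. There is no depth.
- manip.finish_job(): hands the job in, once; it reports no verdict.
The state is a dict: "clock": time; "joint_positions": joint angles; "joint_velocities": joint speeds; "tau": joint torques, N m; "ee_pos": TCP position; "tool_rot": TCP orientation; "wrist_force": force on the tool from outside, world axes, zero at the start; "wrist_torque": the same for the moment, N m; "finger_gap": finger opening in m.
Only numpy, scipy, OpenCV 4.12 (cv2) and the standard library are available. Lean on these libraries where they do the work, as an engineer would, in place of code of your own. Each camera call takes 0.05 s, during which the arm holds its last target.

### The job

The blue tin, the red-lidded jar and the green bottle are standing in one another's drip trays. Move them one at a time, parking one of them in the empty bare-metal tray on the way, until each stands upright and flat inside the tray of its own colour (the jar goes by its red lid), let go, with the metal tray empty again. Keep the full containers upright, set them down without dropping them, and leave the pliers, the tape roll and the steel bearing where they lie.

Things in the scene. Friction and masses are not known exactly. Their poses are not given: they have to be found in the camera images.
- blue_tin: Closed round tin, blue sides and blue lid with thin bright rims, loose: diameter 60 mm, 85 mm high, straight sides to grip all the way up; 0.18 to 0.35 kg. Origin: centre of its underside, z up along its axis.
- red_lid_jar: White jar with a red screw lid, loose: body diameter 60 mm, straight sides up to 60 mm, lid diameter 53 mm, 90 mm high in all; 0.15 to 0.31 kg. It belongs in the red tray. Origin: centre of its underside, z up along its axis.
- green_bottle: Green bottle with a narrow neck and green cap, loose: body diameter 58 mm, straight sides up to 70 mm, 115 mm high in all; 0.17 to 0.35 kg. Origin: centre of its underside, z up along its axis.
- blue_tray: Blue round drip tray, fixed to the bench: outer diameter 92 mm, inner diameter 84 mm, rim top 10 mm above the bench, flat inner floor 5 mm above the bench. Origin: centre of its underside, on the bench surface, z up.
- red_tray: Red round drip tray, fixed to the bench: outer diameter 92 mm, inner diameter 84 mm, rim top 10 mm above the bench, flat inner floor 5 mm above the bench. Origin: centre of its underside, on the bench surface, z up.
- green_tray: Green round drip tray, fixed to the bench: outer diameter 92 mm, inner diameter 84 mm, rim top 10 mm above the bench, flat inner floor 5 mm above the bench. Origin: centre of its underside, on the bench surface, z up.
- metal_tray: Bare grey-metal round drip tray, fixed to the bench: outer diameter 92 mm, inner diameter 84 mm, rim top 10 mm above the bench, flat inner floor 5 mm above the bench. Origin: centre of its underside, on the bench surface, z up. It is empty at the start: the free spot.
- pliers: Pliers with orange handles, loose, lying flat, about 170 mm long, 72 mm wide over the handles, 12 mm high. Origin: on the bench between the handles, about 85 mm from their ends; the jaws point along +x. To be left alone.
- tape_roll: Tan-brown roll of packing tape, loose, lying flat: outer diameter 84 mm, 48 mm high. Origin: centre of its underside. To be left alone.
- bearing: Steel bearing ring, loose, lying flat: outer diameter 52 mm, bore 20 mm, 15 mm high. Origin: centre of its underside. To be left alone.
Not all that is in view belongs to the job. Of the things shaped like the blue_tray, the blue one is meant. Leave any yellow look-alike of the red_lid_jar alone.

How it is judged:
On the way:
1. one of the three containers stands released and upright in the bare-metal tray (((horizontal distance between blue_tin and metal_tray below 0.014 m and z of blue_tin in the frame of metal_tray below 0.008 m and angle between blue_tin's own z axis and vertical below 0.08 rad and linear speed of blue_tin below 0.02 m/s and contact force between the fingers and blue_tin below 0.3 N) or (horizontal distance between red_lid_jar and metal_tray below 0.014 m and z of red_lid_jar in the frame of metal_tray below 0.008 m and angle between red_lid_jar's own z axis and vertical below 0.08 rad and linear speed of red_lid_jar below 0.02 m/s and contact force between the fingers and red_lid_jar below 0.3 N) or (horizontal distance between green_bottle and metal_tray below 0.014 m and z of green_bottle in the frame of metal_tray below 0.008 m and angle between green_bottle's own z axis and vertical below 0.08 rad and linear speed of green_bottle below 0.02 m/s and contact force between the fingers and green_bottle below 0.3 N))), for 0.2 s.
At the end, for the whole second after the job is handed in: Blue tin in the blue tray, red-lidded jar in the red, green bottle in the green: each axis within 14 mm of its tray's centre, underside on the tray floor (under 8 mm above the bench), upright within 0.08 rad, at rest, not touched by the fingers (horizontal distance between blue_tin and blue_tray below 0.014 m and z of blue_tin in the frame of blue_tray below 0.008 m and angle between each of blue_tin, red_lid_jar, green_bottle's own z axis and vertical below 0.08 rad and linear speed of each of blue_tin, red_lid_jar, green_bottle below 0.02 m/s and contact force between the fingers and blue_tin below 0.3 N and horizontal distance between red_lid_jar and red_tray below 0.014 m and z of red_lid_jar in the frame of red_tray below 0.008 m and contact force between the fingers and red_lid_jar below 0.3 N and horizontal distance between green_bottle and green_tray below 0.014 m and z of green_bottle in the frame of green_tray below 0.008 m and contact force between the fingers and green_bottle below 0.3 N).
It fails at once if a container is tipped by more than 0.6 rad (angle between any of blue_tin, red_lid_jar, green_bottle's own z axis and vertical above 0.6 rad).
It fails at once if a container is dropped: it moves faster than 0.6 m/s while no finger touches it (a fall of about 20 mm) ((linear speed of blue_tin above 0.6 m/s and contact force between the fingers and blue_tin below 0.05 N) or (linear speed of red_lid_jar above 0.6 m/s and contact force between the fingers and red_lid_jar below 0.05 N) or (linear speed of green_bottle above 0.6 m/s and contact force between the fingers and green_bottle below 0.05 N)).
It fails at once if the pliers, the tape roll or the bearing is moved by more than 30 mm (distance of any of pliers, tape_roll, bearing from where it was at the start of the episode above 0.03 m).
It also fails if it takes over 109 s, if anything falls off the work surface, if the arm or the gripper's body presses on something with over 40 N, if the wrist force passes 120 N, or if a joint passes its speed limit or range.

## Working session

There is one attempt and no reset: what is moved stays moved. The work goes in short steps, Python scripts to look and compute and a tool call to move; the robot and the scene stay as the last step left them, time stands still between calls to the robot, and variables do not carry over. Pictures are saved under pics/ and viewed, and the job is handed in when it is done.

Besides the shell and the picture viewer there is one more tool, called after ">>>" by a JSON object that holds its "op" and its "data", one argument or row to a line. send_rows: Moves the arm, as the interface text tells. Its arguments: {"type":"object","properties":{"moves":{"type":"array","items":{"type":"array","items":{"type":"array","items":{"type":"number"}}}},"grip_force":{"type":"number"}},"required":["moves"]}

```bash
mkdir -p pics
cat > h.py <<'E'
import numpy as np,cv2
from cell import manip,cams
def save(n,f): cv2.imwrite(f'pics/{n}.png',f['color'][:,:,::-1])
def K(f):
    fl=200/np.tan(np.radians(f['fov_y'])/2); return np.array([[fl,0,f['cx']],[0,fl,f['cy']],[0,0,1.]])
def pose(f,st=None):
    if 'mount' in f:
        M=np.array(f['mount']);R=cv2.Rodrigues(np.array(st['tool_rot'],float))[0]
        T=np.eye(4);T[:3,:3]=R;T[:3,3]=st['ee_pos'];W=T@M;return W[:3,:3],W[:3,3]
    R=cv2.Rodrigues(np.array(f['rvec'],float))[0];return R.T,-R.T@np.array(f['tvec'],float).ravel()
def ray(f,uv,st=None):
    R,c=pose(f,st);d=R@np.linalg.inv(K(f))@np.array([uv[0],uv[1],1.]);return c,d/np.linalg.norm(d)
def onplane(f,uv,z,st=None):
    c,d=ray(f,uv,st);return c+d*(z-c[2])/d[2]
def two(r1,r2):
    (a,d),(b,e)=r1,r2
    s=np.linalg.lstsq(np.stack([d,-e],1),b-a,rcond=None)[0]
    p,q=a+d*s[0],b+e*s[1];return (p+q)/2,np.linalg.norm(p-q)
def proj(f,p,st=None):
    R,c=pose(f,st);q=K(f)@(R.T@(np.array(p)-c));return q[:2]/q[2]
E
python3 - <<'E'
from h import *
s=manip.state();print(s)
for n in('scene','top','wrist'):
    f=cams.grab_frame(n);save(n+'0',f);print(n,{k:v for k,v in f.items() if k!='color'})
    if n!='wrist':print(pose(f))
    else:print(pose(f,s))
E
```

```text
{'clock': 0.0, 'joint_positions': array([-1.18400594e+00,  2.13343415e-01, -3.50262528e-02,  1.32350573e+00,
        1.60396095e-05,  1.57081545e+00]), 'joint_velocities': array([ 1.19043364e-04, -2.35306409e-04, -7.18738049e-05,  9.12036756e-04,
       -2.24678164e-04,  3.06818157e-04]), 'tau': array([ 6.16303605e-04, -6.86165643e+01,  4.87121952e+01,  1.72800513e-02,
        1.36562900e-06,  2.26792008e-05]), 'ee_pos': array([ 0.18848991, -0.46275664,  0.23083556]), 'tool_rot': array([-1.3670802 ,  0.9203979 , -0.91893691]), 'wrist_force': array([-0.172743  , -0.44576738, -0.05270158]), 'wrist_torque': array([ 0.02731965, -0.01258713,  0.00911872]), 'finger_gap': 0.08514651500199268}
scene {'fov_y': 46.492562295530185, 'cx': 321.4775146084425, 'cy': 197.0651483259123, 'rvec': array([ 2.24735711,  0.93259238, -0.37849137]), 'tvec': array([-0.36666882, -0.22313316,  1.49873235])}
(array([[ 0.70295014,  0.518049  , -0.4873257 ],
       [ 0.71114549, -0.52306243,  0.46976355],
       [-0.01154123, -0.67677983, -0.73609501]]), array([ 1.1037146 , -0.56000753,  0.94796558]))
top {'fov_y'
[... 302 characters left out ...]
3545731, -0.99928139]]), array([0.46586252, 0.01306712, 0.98603043]))
wrist {'fov_y': 62.20840241903755, 'cx': 312.8575325943392, 'cy': 197.1761976721046, 'mount': array([[ 9.99997973e-01, -1.83898917e-03, -8.20110407e-04,
         5.78427150e-04],
       [ 2.45620504e-04, -2.92843991e-01,  9.56160205e-01,
        -1.43044851e-01],
       [-1.99853267e-03, -9.56158468e-01, -2.92842945e-01,
         7.39688155e-02],
       [ 0.00000000e+00,  0.00000000e+00,  0.00000000e+00,
         1.00000000e+00]])}
(array([[ 0.37534817, -0.88610755, -0.2718955 ],
       [-0.92688295, -0.35925438, -0.10873954],
       [-0.00132472,  0.29283049, -0.95616345]]), array([ 0.25726906, -0.4355351 ,  0.37388089]))
```

View pics/scene0.png

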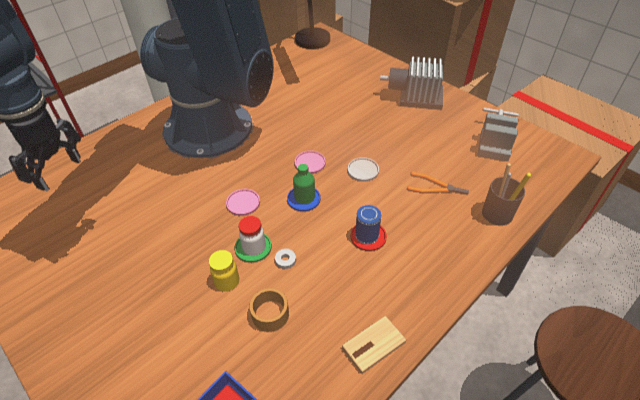

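View pics/top0.png

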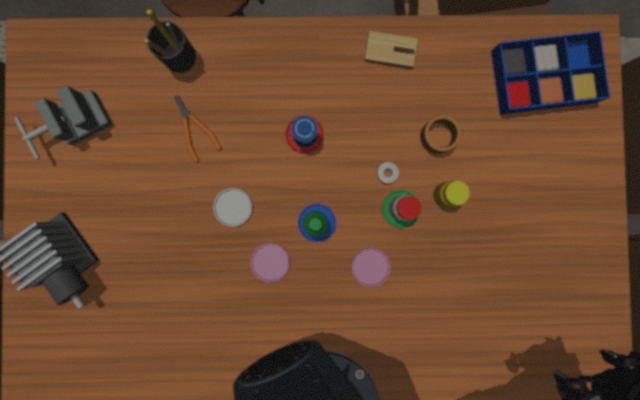

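View pics/wrist0.png

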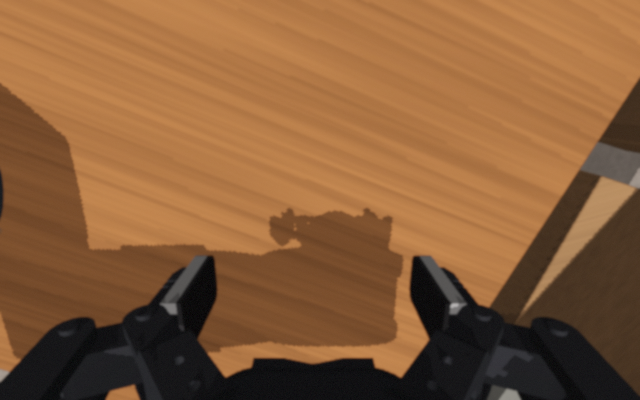

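The top view shows metal tray (232,207), blue tray plus bottle (317,222), red tray plus tin (305,133) and green tray plus jar (402,209). The decoys are two pink trays and a yellow jar at (455,194). Next I'll measure these from both views.

```bash
cat > meas.py <<'E'
from h import *
def mask(f,kind,win):
    h=cv2.cvtColor(f['color'],cv2.COLOR_RGB2HSV);H,S,V=[h[...,i].astype(int) for i in range(3)]
    m={'blue':(H>100)&(H<130)&(S>110)&(V>40),'green':(H>45)&(H<85)&(S>100)&(V>30),
       'red':((H<4)|(H>172))&(S>170)&(V>60),'metal':(S<60)&(V>110),'yellow':(H>22)&(H<35)&(S>170)&(V>60)}[kind]
    o=np.zeros(m.shape,np.uint8);x0,y0,x1,y1=win;o[y0:y1,x0:x1]=m[y0:y1,x0:x1]*255
    n,l,s,c=cv2.connectedComponentsWithStats(o)
    k=1+np.argmax(s[1:,4]);return (l==k).astype(np.uint8),s[k],c[k]
def hull(m):
    return cv2.convexHull(np.vstack(cv2.findContours(m,cv2.RETR_EXTERNAL,cv2.CHAIN_APPROX_NONE)[0]))[:,0].astype(float)
def circ(f,h,z,st=None):
    P=np.array([onplane(f,p,z,st)[:2] for p in h],np.float32)
    c,r=cv2.minEnclosingCircle(P);return np.array(c),r
E
python3 - <<'E'
from meas import *
W={'top':dict(metal=(205,180,260,235),blue=(290,195,345,250),red=(278,105,332,162),green=(375,183,430,237)),
 'scene':dict(metal=(340,150,388,188),blue=(280,180,330,215),red=(342,215,395,255),green=(228,225,278,268))}
F={n:cams.grab_frame(n) for n in('top','scene')}
cen={}
for n in W:
  for k,w in W[n].items():
    m,s,c=mask(F[n],k,w);h=hull(m)
    cc,r=circ(F[n],h,.010);cen[n,k]=cc
    e=cv2.fitEllipse(h.astype(np.float32)) if len(h)>5 else None
    print(n,k,'bbox',s[:5],'xy',cc.round(4),'r',round(r,4),'ell',np.round(e[0],1),np.round(e[1],1))
big={}
for n,b in (('top',(200,90,480,290)),('scene',(190,140,400,300))):
    x=F[n]['color'][b[1]:b[3],b[0]:b[2],::-1];cv2.imwrite(f'pics/z_{n}.png',cv2.resize(x,None,fx=2.8 if n=='top' else 3.6,fy=2.8 if n=='top' else 3.6,interpolation=cv2.INTER_CUBIC))
for k in('metal','blue','red','green'):
    print(k,two(ray(F['top'],proj(F['top'],[*cen['top',k],.01])),ray(F['scene'],proj(F['scene'],[*cen['scene',k],.01]))))
E
```

```text
top metal bbox [ 214  188   38   39 1156] xy [0.4852 0.2033] r 0.0457 ell [232.3 206.9] [38.1 38.2]
top blue bbox [299 204  36  37 536] xy [0.446 0.004] r 0.0438 ell [316.5 222.4] [36.2 36.7]
top red bbox [286 124  37  29 261] xy [0.6574 0.0312] r 0.044 ell [304.1 133.7] [36.2 36.8]
top green bbox [383 190  34  38 380] xy [ 0.4762 -0.1972] r 0.0443 ell [400.9 208.5] [36.6 36.9]
scene metal bbox [348 158  31  23 545] xy [0.4887 0.2007] r 0.0466 ell [362.8 169. ] [22.2 31.3]
scene blue bbox [288 189  32  22 299] xy [0.4486 0.0023] r 0.0454 ell [303.4 197.8] [24.3 32.7]
scene red bbox [351 226  35  25 301] xy [0.6616 0.0288] r 0.0452 ell [368.2 235.6] [27.9 35.1]
scene green bbox [235 235  36  27 336] xy [ 0.4793 -0.1992] r 0.0461 ell [252.6 246.4] [29.3 36.3]
metal (array([0.48540776, 0.2043717 , 0.00520853]), np.float64(0.00045745356670485765))
blue (array([0.44611889, 0.00415929, 0.00660483]), np.float64(0.00043821447863240306))
red (array([0.65880541, 0.03173724, 0.00467692]), np.float64(0.0010746105667830941))
green (array([ 0.47645229, -0.19784563,  0.00593153]), np.float64(0.0004933429553595619))
```

View pics/z_top.png

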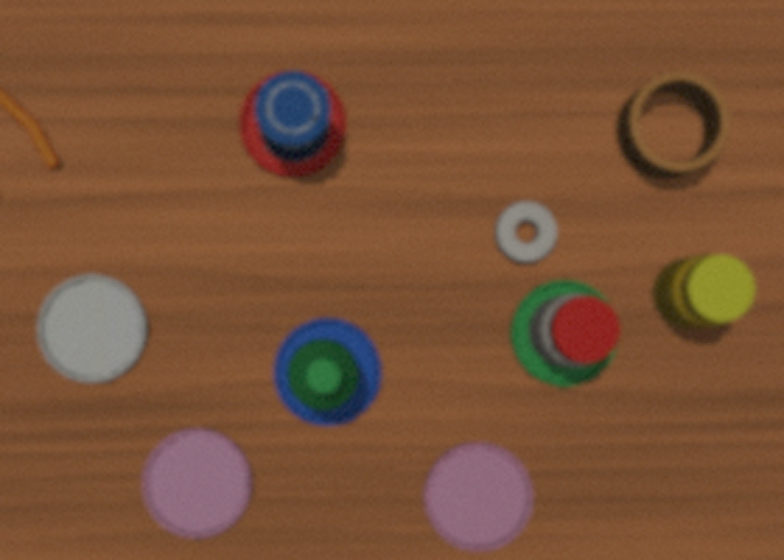

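View pics/z_scene.png

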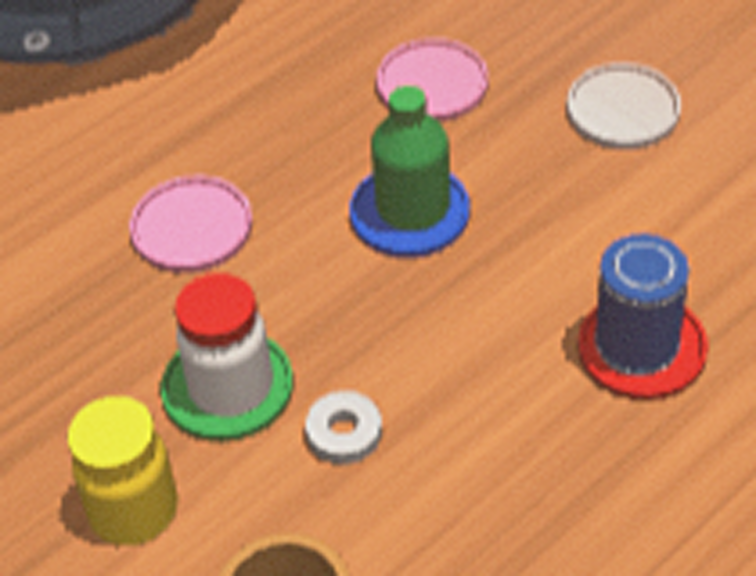

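Run:
```python
from meas import *
W={'top':dict(tin=('blue',(285,112,330,165)),jar=('red',(380,185,430,235)),bottle=('green',(295,200,340,245))),
 'scene':dict(tin=('blue',(350,200,385,250)),jar=('red',(230,210,270,240)),bottle=('green',(285,160,325,212)))}
F={n:cams.grab_frame(n) for n in('top','scene')}
for n in W:
  for k,(c,w) in W[n].items():
    m,s,ce=mask(F[n],c,w);print(n,k,s,ce.round(1))
    if k=='jar':
      for z in(.09,.095): print(circ(F[n],hull(m),z))
for n,b in (('top',[(280,108,335,163),(292,198,342,248)]),('scene',[(345,198,395,248),(280,160,330,210)])):
  for i,q in enumerate(b):
    cv2.imwrite(f'pics/q_{n}{i}.png',cv2.resize(F[n]['color'][q[1]:q[3],q[0]:q[2],::-1],None,fx=8,fy=8,interpolation=cv2.INTER_NEAREST))
ims=[cv2.resize(cv2.imread(f'pics/q_{n}{i}.png'),(400,400)) for n in('top','scene') for i in(0,1)]
cv2.imwrite('pics/q4.png',cv2.resize(np.vstack([np.hstack(ims[:2]),np.hstack(ims[2:])]),(600,600)))
```

```text
top tin [292 116  25  27 217] [304.3 131. ]
top jar [397 197  24  22 401] [408.5 207.4]
(array([ 0.47736993, -0.1964983 ]), 0.025407657027244568)
(array([ 0.47730571, -0.19532889]), 0.025266438722610474)
top bottle [303 212  25  24 458] [315.  223.5]
scene tin [357 206  24  18 129] [368.6 215.3]
scene jar [239 216  22  19 311] [249.5 224.8]
(array([ 0.47947273, -0.19520901]), 0.028815262019634247)
(array([ 0.48311067, -0.197335  ]), 0.028647959232330322)
scene bottle [294 164  20  39 461] [304.4 183.1]
```

View pics/q4.png

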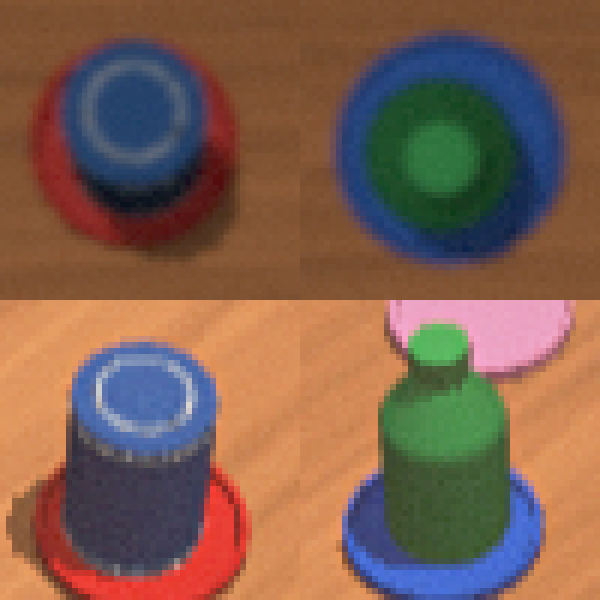

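Run:
```python
from meas import *
F={n:cams.grab_frame(n) for n in('top','scene')}
for k,a,b,z in(('tin',(303.9,127.9),(368.5,213.3),.09),('bottle',(314.8,223.8),(302.8,167.0),.12),('jar',(408.6,207.3),(249.8,223.4),.095)):
    print(k,two(ray(F['top'],a),ray(F['scene'],b)),onplane(F['top'],a,z),onplane(F['scene'],b,z))
s=manip.state();R=cv2.Rodrigues(s['tool_rot'])[0];print(R.round(3),s['clock'])
```

```text
tin (array([0.65491321, 0.02981423, 0.09051649]), np.float64(8.918919427351808e-05)) [0.65505339 0.02985661 0.09      ] [0.65461678 0.03013219 0.09      ]
bottle (array([0.44554049, 0.00913362, 0.11863508]), np.float64(0.0005374676741349555)) [0.44539311 0.00894019 0.12      ] [0.44680706 0.00839294 0.12      ]
jar (array([ 0.47805964, -0.19518011,  0.09484056]), np.float64(0.0010182050744422938)) [ 0.47772531 -0.19553798  0.095     ] [ 0.47857102 -0.19490846  0.095     ]
[[ 0.377 -0.     0.926]
 [-0.926  0.     0.377]
 [-0.    -1.    -0.   ]] 0.45
```

Heights from triangulation (tin 0.0905, bottle 0.119, jar 0.095) agree with the text. The plan is bottle to metal, tin to blue, jar to red, then bottle to green. First I'll turn the jaws along world y.

>>> {"op": "send_rows", "data": {
  "moves": [
    [[-1,0,0,0,0.9],[-1,0,0,0,0.9],[-1,0,0,0,0.9],[-1,0,0,0,0.9],[-1,0,0,0,0.83],[-1,-0.9,0,0.5,0],[-1,-0.98,0,0.54,0],[-1,-0.98,0,0.54,0],[-1,-0.98,0,0.54,0],[-1,-0.98,0,0.54,0]]
  ],
  "grip_force": 60
}}

```text
clock: 1.45
ee_pos: [0.2688, -0.3172, 0.2314]
tool_rot: [-1.209, 1.209, -1.209]
wrist_force: [1.1, -0.4, -0.1]
finger_gap: 0.0855
```

>>> {"op": "send_rows", "data": {
  "moves": [
    [[-1,-0.98,0,0.54,0],[-1,-0.98,0,0.54,0],[-1,-0.98,0,0.54,0],[-1,-0.98,0,0.54,0],[-1,-0.98,0,0.54,0],[-1,-0.98,0,0.54,0],[-1,-0.98,0,0.54,0],[-1,-0.98,0,0.54,0],[-1,-0.98,0,0.54,0],[-1,-0.98,0,0.54,0]]
  ]
}}

```text
clock: 2.45
ee_pos: [0.4308, -0.023, 0.2314]
tool_rot: [-1.209, 1.209, -1.209]
wrist_force: [0.1, -0.8, 1.2]
finger_gap: 0.0855
```

>>> {"op": "send_rows", "data": {
  "moves": [
    [[-1,-0.98,0,0.54,0],[-1,0,0,0,0],[-1,0,0,0,0]]
  ]
}}

```text
clock: 2.75
ee_pos: [0.4465, 0.0024, 0.2311]
tool_rot: [-1.21, 1.207, -1.204]
wrist_force: [0.0, -1.1, 0.3]
finger_gap: 0.0853
```

Run:
```python
from h import *
s=manip.state();f=cams.grab_frame('wrist');save('w1',f);print(s['ee_pos'],s['clock'],s['joint_positions'],cv2.Rodrigues(s['tool_rot'])[0].round(3))
for p in([.446,.0087,.119],[.447,.003,.01]):print(proj(f,p,s))
```

```text
[0.44648455 0.00238742 0.23113681] 2.75 [ 3.74450282e-03  1.03457617e-01 -1.65367999e-01  1.30245601e+00
  2.26724755e-03  3.14079801e+00] [[ 0.005 -0.     1.   ]
 [-1.     0.002  0.005]
 [-0.002 -1.    -0.   ]]
[304.5489592  192.96461773]
[312.25938921 164.63480085]
```

View pics/w1.png

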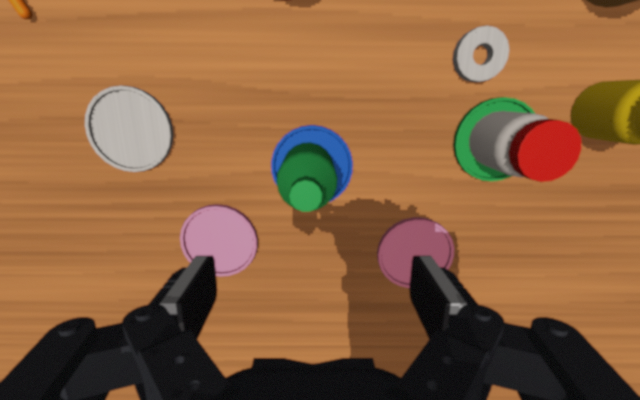

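The wrist image agrees with my estimates: cap at (305,195) against (304.5,193) predicted, and blue tray at (312,163) against (312,165). Joint 6 is at its range limit, though, so I'll turn the jaws back to lie along world x.

>>> {"op": "send_rows", "data": {
  "moves": [
    [[-1,0,0,0,-0.9],[-1,0,0,0,-0.9],[-1,0,0,0,-0.9],[-1,0,0,0,-0.9],[-1,0,0,0,-0.9],[-1,0,0,0,-0.9],[-1,0,0,0,-0.9],[-1,0,0,0,-0.9],[-1,0,0,0,-0.9],[-1,0,0,0,-0.9]]
  ]
}}

```text
clock: 3.8
ee_pos: [0.4461, 0.001, 0.2315]
tool_rot: [-1.481, 0.611, -0.61]
wrist_force: [-0.4, 0.5, 0.2]
finger_gap: 0.085
```

>>> {"op": "send_rows", "data": {
  "moves": [
    [[-1,0,0,0,-0.9],[-1,0,0,0,-0.9],[-1,0,0,0,-0.9],[-1,0,0,0,-0.9],[-1,0,0,0,-0.9],[-1,0,0,0,-0.9],[-1,0,0,0,-0.9],[-1,0,0,0,-0.9],[-1,0,0,0,-0.9],[-1,0,0,0,-0.9]]
  ]
}}

```text
clock: 4.8
ee_pos: [0.4461, 0.001, 0.2315]
tool_rot: [-1.568, -0.004, 0.004]
wrist_force: [-0.7, 0.8, 0.7]
finger_gap: 0.0854
```

Run:
```python
from h import *
s=manip.state();print(s['ee_pos'],s['clock'],s['joint_positions'],cv2.Rodrigues(s['tool_rot'])[0].round(4))
```

```text
[0.44608381 0.00104273 0.23149186] 4.8 [ 7.04096053e-04  1.01915345e-01 -1.66208620e-01  1.30247376e+00
  2.30875257e-03  1.56682079e+00] [[ 1.0e+00  2.0e-04 -4.7e-03]
 [ 4.7e-03  2.3e-03  1.0e+00]
 [ 2.0e-04 -1.0e+00  2.3e-03]]
```

>>> {"op": "send_rows", "data": {
  "moves": [
    [[-1,0,0.5,0.26,0],[-1,0,1,0,0],[-1,0,1,0,0],[-1,0,1,0,0],[-1,0,0.8,0,0],[-1,0,0.6,0,0],[-1,0,0.6,0,0],[-1,0,0.3,0,0],[-1,0,0,0,0],[-1,0,0,0,0]]
  ]
}}

```text
clock: 5.8
ee_pos: [0.4467, 0.0099, 0.058]
tool_rot: [-1.568, -0.003, 0.002]
wrist_force: [-0.3, 0.8, 0.1]
finger_gap: 0.0852
```

Run:
```python
from h import *
f=cams.grab_frame('scene');cv2.imwrite('pics/s2.png',cv2.resize(f['color'][90:290,160:460,::-1],None,fx=2.6,fy=2.6))
```

```text
(no output)
```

View pics/s2.png

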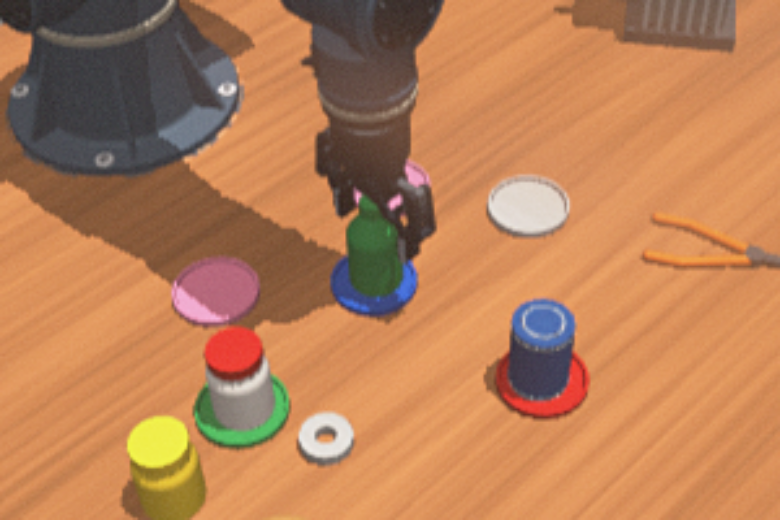

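The fingers straddle the bottle around image (375,225), with the body clear of the cap. I'll go 6 mm lower and close.

>>> {"op": "send_rows", "data": {
  "moves": [
    [[-1,0,0.2,-0.04,0],[1,0,0,0,0],[1,0,0,0,0],[1,0,0,0,0],[1,0,0,0,0],[1,0,0,0,0],[1,0,0,0,0],[1,0,0,0,0],[1,0,0,0,0]]
  ]
}}

```text
clock: 6.75
ee_pos: [0.4465, 0.0091, 0.0519]
tool_rot: [-1.568, -0.003, 0.003]
wrist_force: [-5.1, -0.5, 11.9]
finger_gap: 0.0561
```

>>> {"op": "send_rows", "data": {
  "moves": [
    [[1,0,0,0,0],[1,0,-0.15,0,0],[1,0,-0.3,0,0],[1,0,-0.5,0,0],[1,0,-0.5,0,0],[1,0,0,0,0],[1,0,0,0,0]]
  ]
}}

```text
clock: 7.45
ee_pos: [0.4467, 0.009, 0.0949]
tool_rot: [-1.568, -0.004, 0.002]
wrist_force: [0.3, 0.1, -2.0]
finger_gap: 0.0558
```

Run:
```python
from h import *
f=cams.grab_frame('scene');cv2.imwrite('pics/s3.png',cv2.resize(f['color'][90:290,160:460,::-1],None,fx=2.6,fy=2.6))
s=manip.state();f=cams.grab_frame('wrist');save('w3',f)
```

```text
(no output)
```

View pics/s3.png

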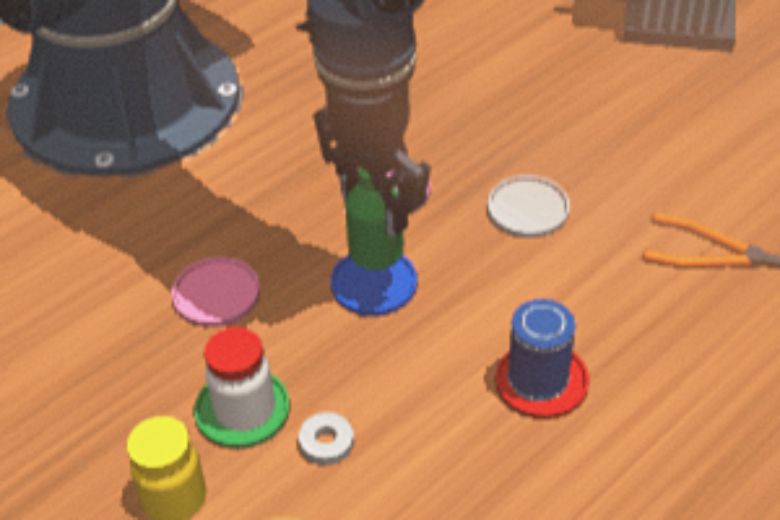

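View pics/w3.png

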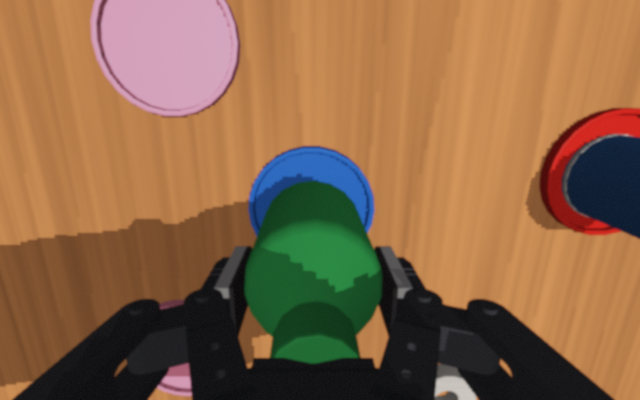

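The bottle is lifted upright, with gap 56 mm and load about 2 N. Moving it to the metal tray.

>>> {"op": "send_rows", "data": {
  "moves": [
    [[1,0.06,0,0.3,0],[1,0.13,0,0.6,0],[1,0.17,0,0.85,0],[1,0.17,0,0.85,0],[1,0.17,0,0.85,0],[1,0.17,0,0.85,0],[1,0.17,0,0.85,0],[1,0.13,0,0.6,0],[1,0.1,0,0.4,0],[1,0.06,0,0.3,0]]
  ]
}}

```text
clock: 8.55
ee_pos: [0.4855, 0.2036, 0.0949]
tool_rot: [-1.569, -0.003, 0.004]
wrist_force: [-1.2, -0.5, -2.1]
finger_gap: 0.0562
```

>>> {"op": "send_rows", "data": {
  "moves": [
    [[1,0,0,0,0],[1,0,0.2,0,0],[1,0,0.3,0,0],[1,0,0.3,0,0],[1,0,0.2,0,0],[1,0,0,0,0],[1,0,0,0,0]]
  ]
}}

```text
clock: 9.25
ee_pos: [0.4856, 0.2026, 0.0652]
tool_rot: [-1.568, -0.003, 0.003]
wrist_force: [0.5, -1.1, -1.1]
finger_gap: 0.0563
```

Run:
```python
from h import *
f=cams.grab_frame('scene');cv2.imwrite('pics/s4.png',cv2.resize(f['color'][90:290,260:460,::-1],None,fx=3,fy=3))
s=manip.state();print(s['ee_pos'],s['wrist_force']);f=cams.grab_frame('wrist');save('w4',f)
```

```text
[0.48575378 0.20269951 0.06544753] [ 0.64319782 -0.42811792 -1.72562551]
```

View pics/s4.png

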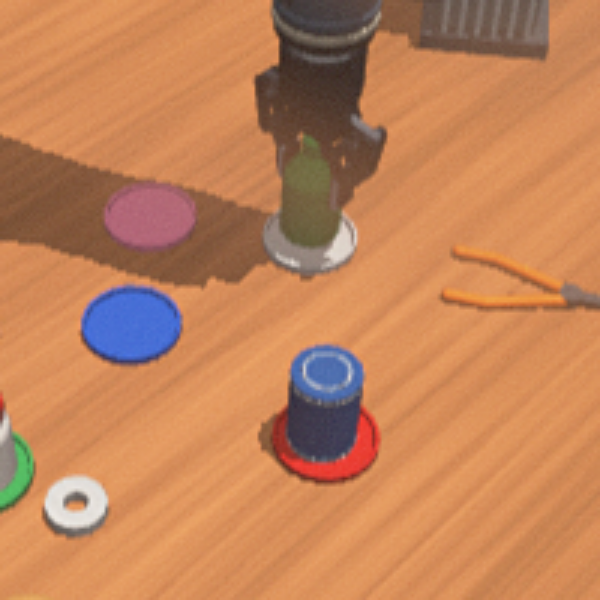

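View pics/w4.png

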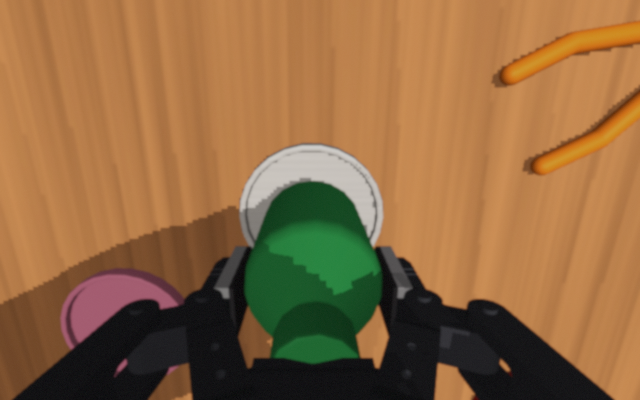

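The bottle is centred over the metal tray (rim spans x 241–382, bottle at about 313). Lowering gently.

>>> {"op": "send_rows", "data": {
  "moves": [
    [[1,0,0.15,0,0],[1,0,0.15,0,0],[1,0,0.08,0,0],[1,0,0,0,0],[1,0,0,0,0]]
  ]
}}

```text
clock: 9.85
ee_pos: [0.4856, 0.2027, 0.0538]
tool_rot: [-1.568, -0.003, 0.003]
wrist_force: [0.4, 0.1, -3.2]
finger_gap: 0.0562
```

>>> {"op": "send_rows", "data": {
  "moves": [
    [[1,0,0.04,0,0],[1,0,0.04,0,0],[1,0,0,0,0],[1,0,0,0,0]]
  ]
}}

```text
clock: 10.25
ee_pos: [0.4858, 0.2029, 0.0519]
tool_rot: [-1.568, -0.004, 0.003]
wrist_force: [-3.5, -0.4, 5.3]
finger_gap: 0.0557
```

Contact made. Releasing and rising.

>>> {"op": "send_rows", "data": {
  "moves": [
    [[0,0,0,0,0],[-0.5,0,0,0,0],[-1,0,0,0,0],[-1,0,0,0,0],[-1,0,0,0,0],[-1,0,0,0,0],[-1,0,-0.4,0,0],[-1,0,-0.8,0,0],[-1,0,-1,0,0],[-1,0,-1,0,0]]
  ]
}}

```text
clock: 11.25
ee_pos: [0.4854, 0.2024, 0.1494]
tool_rot: [-1.568, -0.003, 0.003]
wrist_force: [1.8, 0.5, 0.7]
finger_gap: 0.0854
```

Run:
```python
from h import *
f=cams.grab_frame('scene');cv2.imwrite('pics/s5.png',cv2.resize(f['color'][90:290,260:460,::-1],None,fx=3,fy=3))
s=manip.state();print(s['ee_pos'],s['wrist_force']);f=cams.grab_frame('wrist');save('w5',f)
```

```text
[0.48735434 0.20322114 0.15428309] [2.33790416 0.3926257  5.91742789]
```

View pics/s5.png

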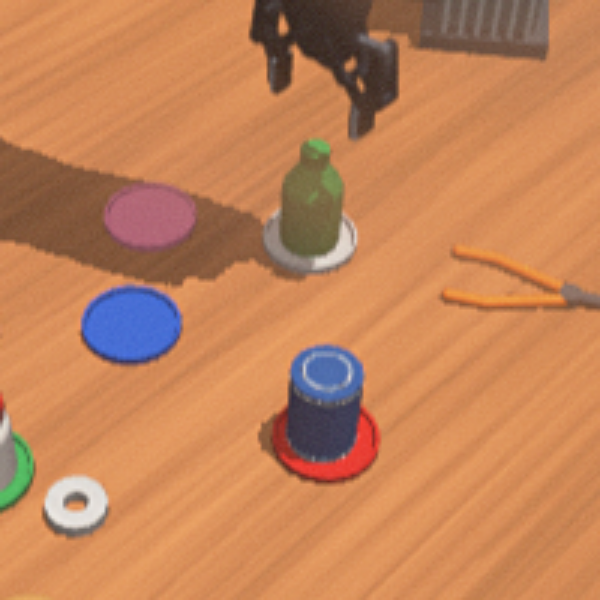

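View pics/w5.png

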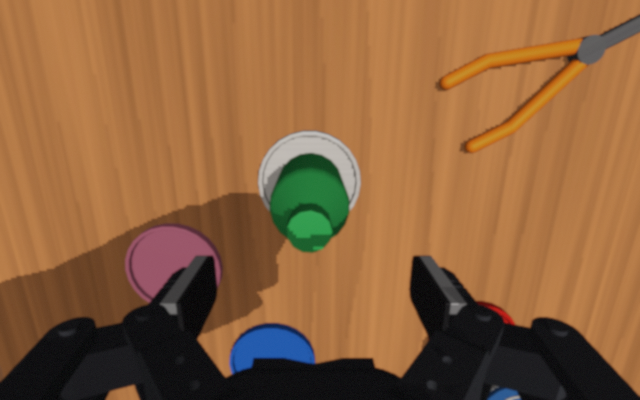

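The bottle stands released and upright in the metal tray (wrist view tray centre about (310,182)). Now the tin.

>>> {"op": "send_rows", "data": {
  "moves": [
    [[-1,0.3,0,-0.3,0],[-1,0.7,0,-0.72,0],[-1,0.7,0,-0.72,0],[-1,0.7,0,-0.72,0],[-1,0.7,0,-0.72,0],[-1,0.7,0,-0.72,0],[-1,0.7,0,-0.72,0],[-1,0.7,0,-0.72,0],[-1,0.43,0,-0.41,0],[-1,0,0,0,0]]
  ]
}}

```text
clock: 12.35
ee_pos: [0.656, 0.0281, 0.1455]
tool_rot: [-1.569, 0.0, 0.002]
wrist_force: [1.0, 0.4, -0.6]
finger_gap: 0.0855
```

Run:
```python
from h import *
s=manip.state();print(s['ee_pos'],s['wrist_force']);f=cams.grab_frame('wrist');save('w6',f)
for p in([.655,.030,.09],[.659,.0305,.01]):print(proj(f,p,s))
```

```text
[0.65603119 0.02812597 0.14548551] [ 0.9526022   0.44239928 -0.61478167]
[312.41694399 214.27950482]
[317.26024904 182.32037448]
```

View pics/w6.png

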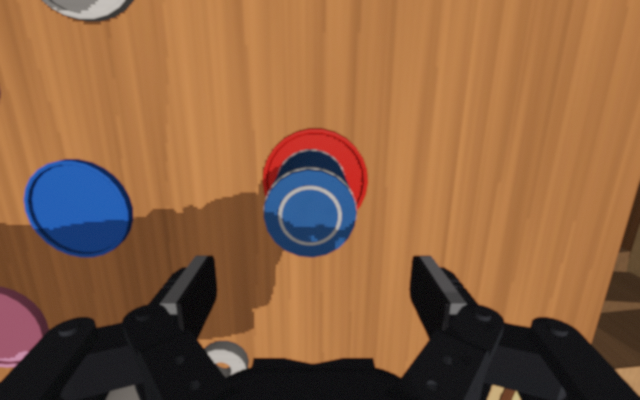

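The tin lid is at (311,212), within 2 px of prediction. Descending and gripping.

>>> {"op": "send_rows", "data": {
  "moves": [
    [[-1,-0.03,0.4,0.08,0],[-1,0,0.8,0,0],[-1,0,0.8,0,0],[-1,0,0.8,0,0],[-1,0,0.5,0,0],[-1,0,0.35,0,0],[-1,0,0,0,0],[1,0,0,0,0],[1,0,0,0,0],[1,0,0,0,0]]
  ]
}}

```text
clock: 13.4
ee_pos: [0.6549, 0.0335, 0.0389]
tool_rot: [-1.568, -0.004, 0.002]
wrist_force: [-2.5, 1.0, 6.6]
finger_gap: 0.059
```

>>> {"op": "send_rows", "data": {
  "moves": [
    [[1,0,0,0,0],[1,0,0,0,0],[1,0,0,0,0],[1,0,0,0,0],[1,0,0,0,0]]
  ]
}}

```text
clock: 13.9
ee_pos: [0.6549, 0.0335, 0.0389]
tool_rot: [-1.568, -0.004, 0.002]
wrist_force: [-2.1, 1.3, 7.0]
finger_gap: 0.0589
```

>>> {"op": "send_rows", "data": {
  "moves": [
    [[1,0,-0.2,0,0],[1,0,-0.4,0,0],[1,0,-0.6,0,0],[1,0,-0.4,0,0],[1,0,0,0,0],[1,0,0,0,0]]
  ]
}}

```text
clock: 14.5
ee_pos: [0.6544, 0.0332, 0.0856]
tool_rot: [-1.568, -0.003, 0.003]
wrist_force: [0.8, 0.1, -4.3]
finger_gap: 0.0587
```

Run:
```python
from h import *
f=cams.grab_frame('scene');cv2.imwrite('pics/s7.png',cv2.resize(f['color'][90:290,260:460,::-1],None,fx=3,fy=3))
s=manip.state();print(s['ee_pos'],s['wrist_force'],s['finger_gap'])
```

```text
[0.65403279 0.03323223 0.08505708] [-0.41104731 -0.83333465 -3.4687506 ] 0.058502501685570744
```

View pics/s7.png

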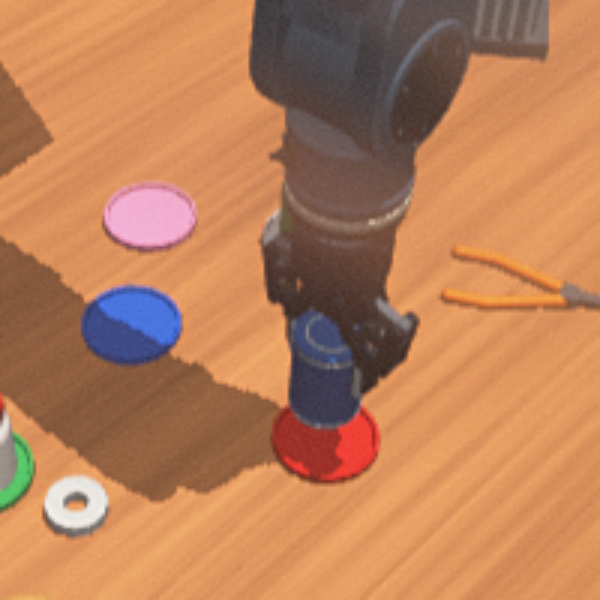

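Tin held and upright. Carrying it to the blue tray.

>>> {"op": "send_rows", "data": {
  "moves": [
    [[1,-0.3,0,-0.04,0],[1,-0.6,0,-0.08,0],[1,-0.85,0,-0.11,0],[1,-0.85,0,-0.11,0],[1,-0.85,0,-0.11,0],[1,-0.85,0,-0.11,0],[1,-0.85,0,-0.11,0],[1,-0.85,0,-0.1,0],[1,-0.6,0,-0.08,0],[1,-0.3,0,-0.04,0]]
  ]
}}

```text
clock: 15.55
ee_pos: [0.4456, 0.0056, 0.085]
tool_rot: [-1.568, -0.002, 0.004]
wrist_force: [0.3, 0.3, -3.4]
finger_gap: 0.0591
```

>>> {"op": "send_rows", "data": {
  "moves": [
    [[1,0,0,0,0],[1,0,0.25,0,0],[1,0,0.4,0,0],[1,0,0.25,0,0],[1,0,0,0,0],[1,0,0,0,0]]
  ]
}}

```text
clock: 16.15
ee_pos: [0.4476, 0.0059, 0.0584]
tool_rot: [-1.568, -0.003, 0.003]
wrist_force: [0.3, -0.2, -2.7]
finger_gap: 0.059
```

Run:
```python
from h import *
f=cams.grab_frame('scene');cv2.imwrite('pics/s8.png',cv2.resize(f['color'][90:290,200:400,::-1],None,fx=3,fy=3))
s=manip.state();print(s['ee_pos'],s['wrist_force'],s['finger_gap']);f=cams.grab_frame('wrist');save('w8',f)
```

```text
[0.44777065 0.00583615 0.05864645] [ 0.39789758 -0.63932441 -3.09119588] 0.05888758964468937
```

View pics/s8.png

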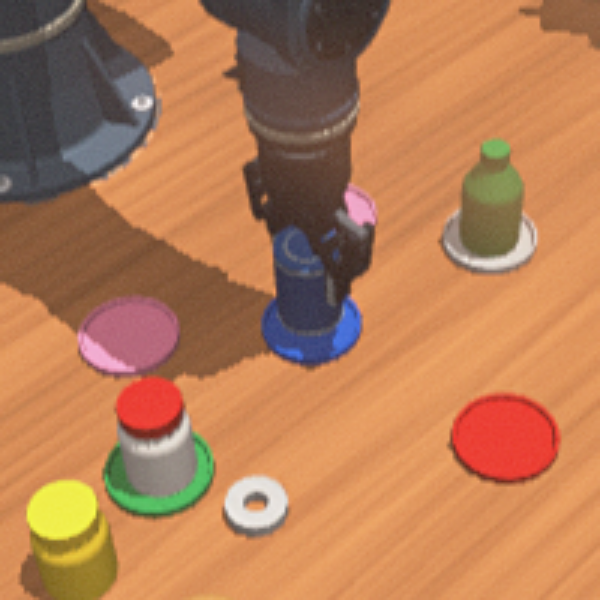

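View pics/w8.png

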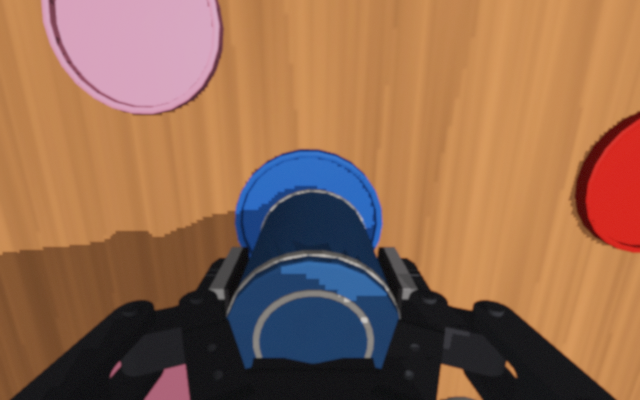

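The tin hangs over the blue tray, about 2 mm to +x of centre. I'll trim that and lower.

>>> {"op": "send_rows", "data": {
  "moves": [
    [[1,-0.05,0.2,0,0],[1,0,0.2,0,0],[1,0,0.15,0,0],[1,0,0.05,0,0],[1,0,0,0,0],[1,0,0,0,0]]
  ]
}}

```text
clock: 16.85
ee_pos: [0.446, 0.0059, 0.0406]
tool_rot: [-1.568, -0.003, 0.003]
wrist_force: [0.9, -0.5, -2.0]
finger_gap: 0.0593
```

>>> {"op": "send_rows", "data": {
  "moves": [
    [[1,0,0.04,0,0],[1,0,0.04,0,0],[1,0,0,0,0],[1,0,0,0,0]]
  ]
}}

```text
clock: 17.25
ee_pos: [0.4461, 0.0058, 0.0388]
tool_rot: [-1.568, -0.004, 0.002]
wrist_force: [-5.1, -0.8, 13.9]
finger_gap: 0.059
```

>>> {"op": "send_rows", "data": {
  "moves": [
    [[0,0,0,0,0],[-0.5,0,0,0,0],[-1,0,0,0,0],[-1,0,0,0,0],[-1,0,0,0,0],[-1,0,-0.4,0,0],[-1,0,-0.8,0,0],[-1,0,-1,0,0],[-1,0,-1,0,0],[-1,0,-0.5,0,0]]
  ]
}}

```text
clock: 18.25
ee_pos: [0.4467, 0.0056, 0.1514]
tool_rot: [-1.568, -0.005, 0.001]
wrist_force: [0.5, -0.1, 0.2]
finger_gap: 0.0856
```

Run:
```python
from h import *
f=cams.grab_frame('scene');cv2.imwrite('pics/s9.png',cv2.resize(f['color'][90:290,200:400,::-1],None,fx=3,fy=3))
s=manip.state();print(s['ee_pos'],s['wrist_force'],s['finger_gap']);f=cams.grab_frame('wrist');save('w9',f)
```

```text
[0.44746135 0.00559198 0.15278421] [ 0.70010555 -0.20133316  3.5503572 ] 0.08530435115054248
```

View pics/s9.png

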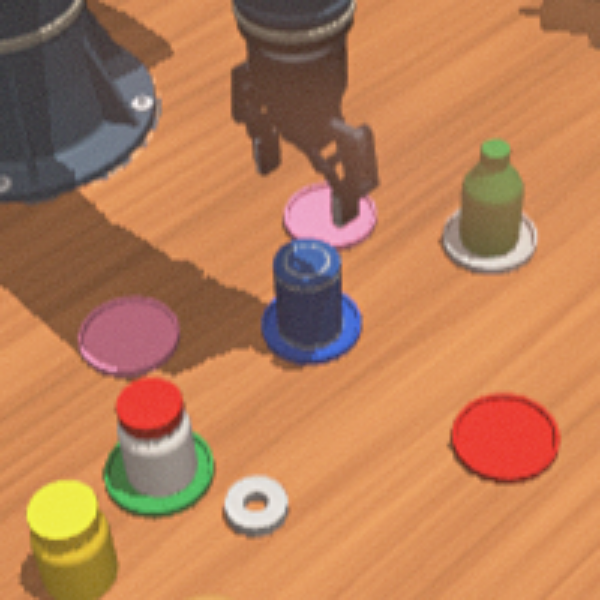

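View pics/w9.png

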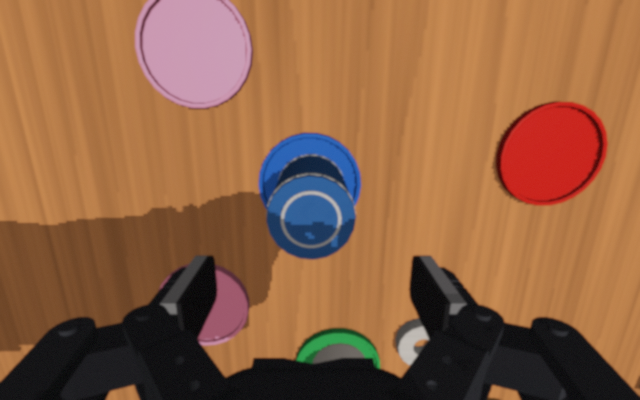

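The tin is seated in the blue tray: lid at (311,220) over tray (310,182) in the wrist view. Now the jar.

>>> {"op": "send_rows", "data": {
  "moves": [
    [[-1,0.05,0,-0.3,0],[-1,0.12,0,-0.8,0],[-1,0.14,0,-0.9,0],[-1,0.14,0,-0.9,0],[-1,0.14,0,-0.9,0],[-1,0.14,0,-0.9,0],[-1,0.14,0,-0.9,0],[-1,0.12,0,-0.7,0],[-1,0.04,0,-0.4,0],[-1,0,0,0,0]]
  ]
}}

```text
clock: 19.35
ee_pos: [0.477, -0.1965, 0.1475]
tool_rot: [-1.568, -0.001, 0.003]
wrist_force: [-1.4, 0.7, 0.4]
finger_gap: 0.0854
```

Run:
```python
from h import *
s=manip.state();print(s['ee_pos'],s['wrist_force']);f=cams.grab_frame('wrist');save('w10',f)
for p in([.478,-.195,.095],[.478,-.198,.01]):print(proj(f,p,s))
```

```text
[ 0.47703884 -0.19645995  0.14752803] [-1.35302845  0.7184251   0.4316855 ]
[315.56636396 216.57789509]
[314.90297689 186.21969983]
```

View pics/w10.png

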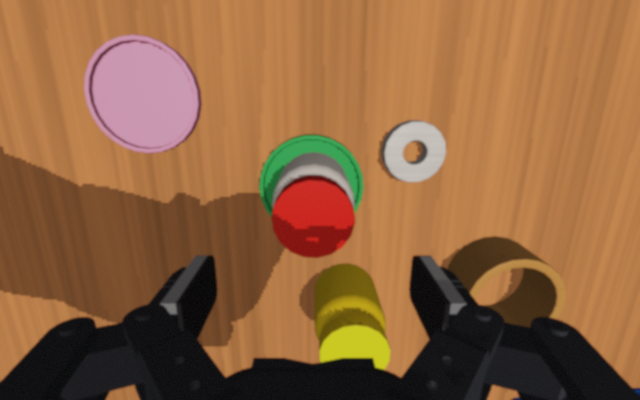

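The lid is at (314,217), matching prediction, and the bearing and yellow jar are clear of the fingers.

>>> {"op": "send_rows", "data": {
  "moves": [
    [[-1,0,0.5,0.03,0],[-1,0,0.8,0,0],[-1,0,0.8,0,0],[-1,0,0.8,0,0],[-1,0,0.6,0,0],[-1,0,0.4,0,0],[-1,0,0,0,0],[-1,0,0,0,0]]
  ]
}}

```text
clock: 20.2
ee_pos: [0.4778, -0.1938, 0.0321]
tool_rot: [-1.568, -0.004, 0.003]
wrist_force: [0.2, 0.0, 0.3]
finger_gap: 0.0854
```

>>> {"op": "send_rows", "data": {
  "moves": [
    [[1,0,0,0,0],[1,0,0,0,0],[1,0,0,0,0],[1,0,0,0,0],[1,0,0,0,0],[1,0,0,0,0],[1,0,0,0,0],[1,0,0,0,0]]
  ]
}}

```text
clock: 21.0
ee_pos: [0.4778, -0.1944, 0.033]
tool_rot: [-1.569, -0.004, 0.002]
wrist_force: [-6.1, 2.3, 16.3]
finger_gap: 0.0584
```

>>> {"op": "send_rows", "data": {
  "moves": [
    [[1,0,-0.2,0,0],[1,0,-0.4,0,0],[1,0,-0.6,0,0],[1,0,-0.4,0,0],[1,0,0,0,0],[1,0,0,0,0]]
  ]
}}

```text
clock: 21.6
ee_pos: [0.4777, -0.1943, 0.0797]
tool_rot: [-1.569, -0.003, 0.003]
wrist_force: [0.1, -0.7, -1.9]
finger_gap: 0.0578
```

Run:
```python
from h import *
f=cams.grab_frame('scene');cv2.imwrite('pics/s11.png',cv2.resize(f['color'][110:310,180:380,::-1],None,fx=3,fy=3))
s=manip.state();print(s['ee_pos'],s['wrist_force'],s['finger_gap'])
```

```text
[ 0.47736342 -0.19413085  0.0792092 ] [ 0.16134205 -0.05533969 -3.06686355] 0.057926930996877415
```

View pics/s11.png

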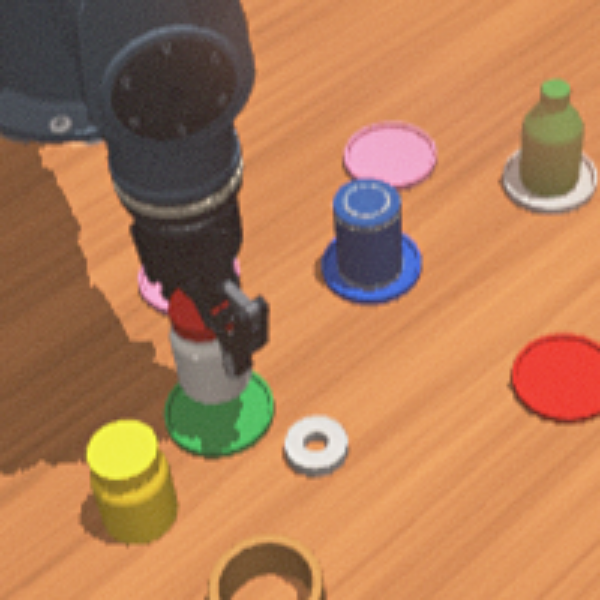

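Jar held and upright. Carrying it to the red tray.

>>> {"op": "send_rows", "data": {
  "moves": [
    [[1,0.2,0,0.25,0],[1,0.4,0,0.5,0],[1,0.6,0,0.75,0],[1,0.6,0,0.75,0],[1,0.6,0,0.75,0],[1,0.6,0,0.75,0],[1,0.6,0,0.75,0],[1,0.6,0,0.75,0],[1,0.6,0,0.75,0],[1,0.6,0,0.75,0]]
  ]
}}

```text
clock: 22.65
ee_pos: [0.6392, 0.0107, 0.0793]
tool_rot: [-1.568, -0.002, 0.004]
wrist_force: [0.2, 0.1, -2.0]
finger_gap: 0.0584
```

>>> {"op": "send_rows", "data": {
  "moves": [
    [[1,0.4,0,0.5,0],[1,0.22,0,0.3,0],[1,0,0,0,0],[1,0,0.25,0,0],[1,0,0.4,0,0],[1,0,0.25,0,0],[1,0,0,0,0],[1,0,0,0,0]]
  ]
}}

```text
clock: 23.45
ee_pos: [0.657, 0.0327, 0.053]
tool_rot: [-1.568, -0.002, 0.003]
wrist_force: [0.3, -0.5, -3.1]
finger_gap: 0.058
```

Run:
```python
from h import *
f=cams.grab_frame('scene');cv2.imwrite('pics/s12.png',cv2.resize(f['color'][110:310,260:460,::-1],None,fx=3,fy=3))
s=manip.state();print(s['ee_pos'],s['wrist_force'],s['finger_gap']);f=cams.grab_frame('wrist');save('w12',f)
```

```text
[0.65735523 0.03281597 0.05339425] [ 0.46078373 -0.7974497  -1.91752406] 0.0581685732507063
```

View pics/s12.png

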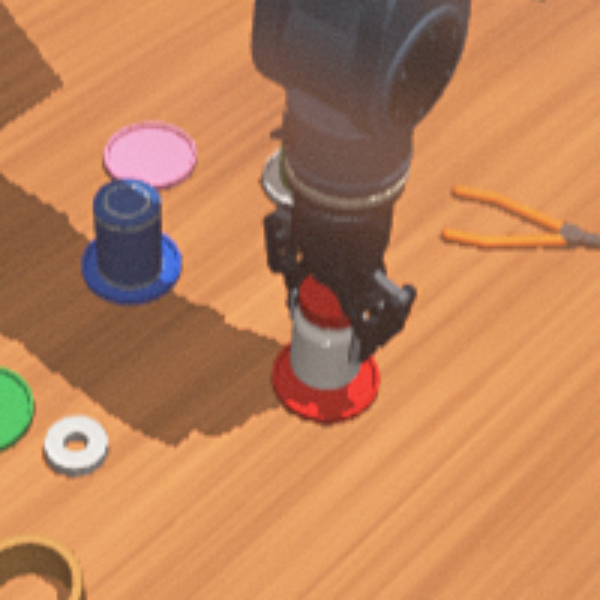

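View pics/w12.png

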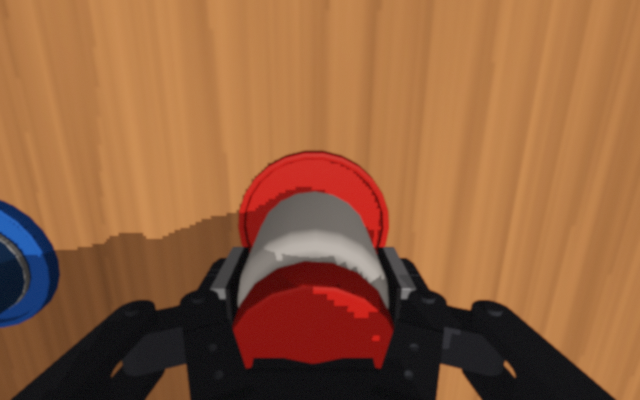

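Centred over the red tray (tray columns 240–389, jar at about 313). Lowering.

>>> {"op": "send_rows", "data": {
  "moves": [
    [[1,0,0.2,0,0],[1,0,0.2,0,0],[1,0,0.15,0,0],[1,0,0.06,0,0],[1,0,0,0,0],[1,0,0,0,0]]
  ]
}}

```text
clock: 24.15
ee_pos: [0.6574, 0.0331, 0.035]
tool_rot: [-1.568, -0.003, 0.003]
wrist_force: [0.5, 0.2, -2.3]
finger_gap: 0.0581
```

>>> {"op": "send_rows", "data": {
  "moves": [
    [[1,0,0.04,0,0],[1,0,0.04,0,0],[1,0,0,0,0],[1,0,0,0,0]]
  ]
}}

```text
clock: 24.55
ee_pos: [0.6576, 0.0329, 0.0331]
tool_rot: [-1.569, -0.004, 0.002]
wrist_force: [-2.2, -1.7, 6.2]
finger_gap: 0.0578
```

>>> {"op": "send_rows", "data": {
  "moves": [
    [[0,0,0,0,0],[-0.5,0,0,0,0],[-1,0,0,0,0],[-1,0,0,0,0],[-1,0,0,0,0],[-1,0,-0.4,0,0],[-1,0,-0.8,0,0],[-1,0,-1,0,0],[-1,0,-1,0,0],[-1,0,-1,0,0]]
  ]
}}

```text
clock: 25.55
ee_pos: [0.6572, 0.0328, 0.1608]
tool_rot: [-1.568, -0.004, 0.002]
wrist_force: [0.2, 0.2, 0.5]
finger_gap: 0.0854
```

Run:
```python
from h import *
s=manip.state();print(s['ee_pos'],s['wrist_force'],s['finger_gap']);f=cams.grab_frame('wrist');save('w13',f)
```

```text
[0.6572373  0.03276905 0.16076258] [0.21355691 0.16472522 0.48717485] 0.08540166371277422
```

View pics/w13.png

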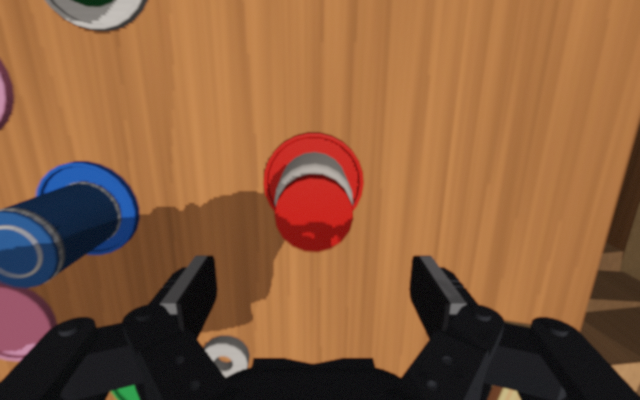

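The jar stands in the red tray (lid (314,213), tray (313,180)). Returning for the bottle.

>>> {"op": "send_rows", "data": {
  "moves": [
    [[-1,-0.3,0,0.3,0],[-1,-0.7,0,0.7,0],[-1,-0.7,0,0.7,0],[-1,-0.7,0,0.7,0],[-1,-0.7,0,0.7,0],[-1,-0.7,0,0.7,0],[-1,-0.7,0,0.7,0],[-1,-0.7,0,0.7,0],[-1,-0.5,0,0.45,0],[-1,0,0,0,0]]
  ]
}}

```text
clock: 26.6
ee_pos: [0.4843, 0.203, 0.1599]
tool_rot: [-1.568, -0.005, 0.004]
wrist_force: [-0.2, 0.2, -0.7]
finger_gap: 0.0853
```

Run:
```python
from h import *
s=manip.state();print(s['ee_pos'],s['wrist_force'],s['finger_gap']);f=cams.grab_frame('wrist');save('w14',f)
print(proj(f,[.4858,.2026,.119],s))
```

```text
[0.48430591 0.20303058 0.15985359] [-0.17670557  0.20036909 -0.72229021] 0.08528665483068751
[316.44508689 226.3554979 ]
```

View pics/w14.png

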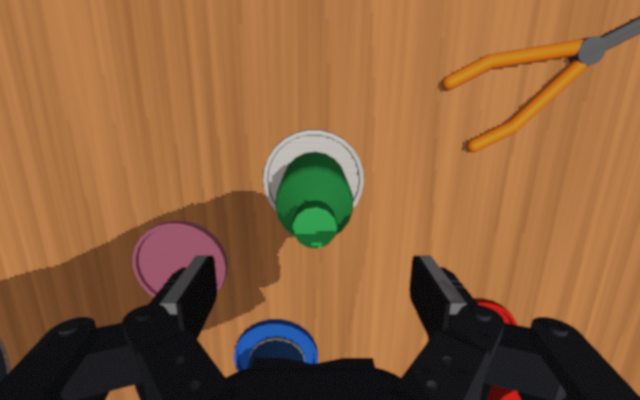

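The cap is at (315,225), as predicted. Descending to z≈0.052, then gripping.

>>> {"op": "send_rows", "data": {
  "moves": [
    [[-1,0.05,0.5,0,0],[-1,0,0.7,0,0],[-1,0,0.7,0,0],[-1,0,0.7,0,0],[-1,0,0.5,0,0],[-1,0,0.4,0,0],[-1,0,0,0,0],[-1,0,0,0,0]]
  ]
}}

```text
clock: 27.45
ee_pos: [0.4876, 0.2017, 0.0544]
tool_rot: [-1.568, -0.003, 0.002]
wrist_force: [-0.0, 0.6, 0.1]
finger_gap: 0.0856
```

>>> {"op": "send_rows", "data": {
  "moves": [
    [[-1,-0.05,0.08,0.03,0],[1,0,0,0,0],[1,0,0,0,0],[1,0,0,0,0],[1,0,0,0,0],[1,0,0,0,0],[1,0,0,0,0],[1,0,0,0,0],[1,0,0,0,0]]
  ]
}}

```text
clock: 28.35
ee_pos: [0.4858, 0.203, 0.0524]
tool_rot: [-1.568, -0.004, 0.003]
wrist_force: [-4.7, -0.1, 11.1]
finger_gap: 0.056
```

>>> {"op": "send_rows", "data": {
  "moves": [
    [[1,0,-0.2,0,0],[1,0,-0.4,0,0],[1,0,-0.7,0,0],[1,0,-1,0,0],[1,0,-1,0,0],[1,0,-0.7,0,0],[1,0,-0.4,0,0],[1,0,0,0,0],[1,0,0,0,0]]
  ]
}}

```text
clock: 29.25
ee_pos: [0.4854, 0.2023, 0.1828]
tool_rot: [-1.569, -0.003, 0.004]
wrist_force: [-0.1, 0.2, -2.7]
finger_gap: 0.0561
```

Held at gap 56 mm, with the bottle underside now near 0.135, clear above the tin. Carrying it to the green tray.

>>> {"op": "send_rows", "data": {
  "moves": [
    [[1,0,0,-0.3,0],[1,0,0,-0.6,0],[1,0,0,-0.9,0],[1,0,0,-0.9,0],[1,0,0,-0.9,0],[1,0,0,-0.9,0],[1,0,0,-0.9,0],[1,0,0,-0.9,0],[1,0,0,-0.9,0],[1,0,0,-0.9,0]]
  ]
}}

```text
clock: 30.25
ee_pos: [0.4857, -0.0421, 0.182]
tool_rot: [-1.568, -0.002, 0.004]
wrist_force: [1.4, 0.9, -1.2]
finger_gap: 0.0557
```

>>> {"op": "send_rows", "data": {
  "moves": [
    [[1,0,0,-0.9,0],[1,0,0,-0.9,0],[1,-0.05,0,-0.9,0],[1,-0.05,0,-0.9,0],[1,-0.05,0,-0.8,0],[1,-0.05,0,-0.56,0],[1,-0.05,0,-0.3,0],[1,0,0,0,0],[1,0,0,0,0]]
  ]
}}

```text
clock: 31.15
ee_pos: [0.4794, -0.1979, 0.1822]
tool_rot: [-1.568, -0.002, 0.003]
wrist_force: [-0.9, 0.1, -2.0]
finger_gap: 0.0558
```

>>> {"op": "send_rows", "data": {
  "moves": [
    [[1,0,0.3,0,0],[1,0,0.6,0,0],[1,0,0.8,0,0],[1,0,0.8,0,0],[1,0,0.6,0,0],[1,0,0.4,0,0],[1,0,0.2,0,0],[1,0,0,0,0],[1,0,0,0,0]]
  ]
}}

```text
clock: 32.05
ee_pos: [0.4801, -0.1981, 0.0721]
tool_rot: [-1.569, -0.004, 0.003]
wrist_force: [-0.7, -0.5, -1.1]
finger_gap: 0.0563
```

Run:
```python
from h import *
f=cams.grab_frame('scene');cv2.imwrite('pics/s15.png',cv2.resize(f['color'][110:310,180:380,::-1],None,fx=3,fy=3))
s=manip.state();print(s['ee_pos'],s['wrist_force'],s['finger_gap']);f=cams.grab_frame('wrist');save('w15',f)
```

```text
[ 0.48024905 -0.19824847  0.07228856] [-0.50869308 -0.61989778 -2.662801  ] 0.055677285042240114
```

View pics/s15.png

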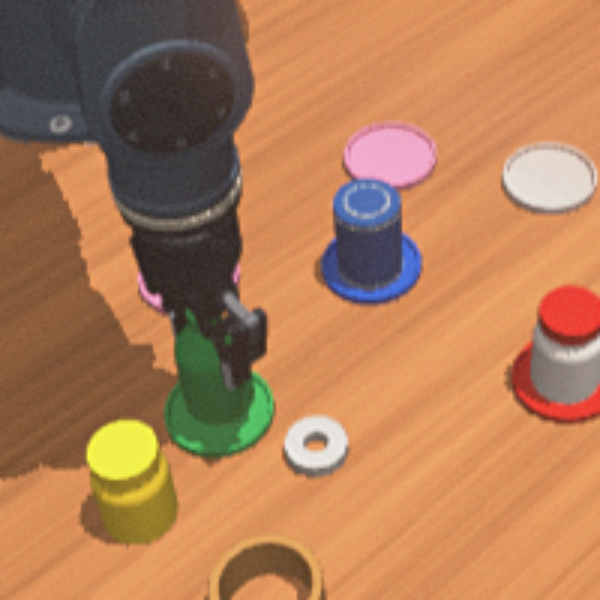

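View pics/w15.png

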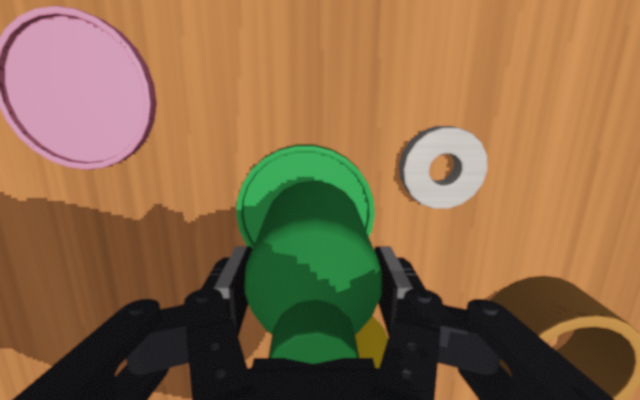

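The bottle is about 3 mm to +x of the green tray centre (306 against 313 px). I'll trim that and lower.

>>> {"op": "send_rows", "data": {
  "moves": [
    [[1,-0.1,0.2,0,0],[1,0,0.2,0,0],[1,0,0.14,0,0],[1,0,0.06,0,0],[1,0,0,0,0],[1,0,0,0,0]]
  ]
}}

```text
clock: 32.75
ee_pos: [0.4768, -0.1981, 0.0536]
tool_rot: [-1.568, -0.003, 0.003]
wrist_force: [-0.7, 0.4, -2.4]
finger_gap: 0.056
```

>>> {"op": "send_rows", "data": {
  "moves": [
    [[1,0,0.04,0,0],[1,0,0.04,0,0],[1,0,0,0,0],[1,0,0,0,0]]
  ]
}}

```text
clock: 33.15
ee_pos: [0.477, -0.1983, 0.0524]
tool_rot: [-1.569, -0.004, 0.002]
wrist_force: [-7.7, 2.1, 21.0]
finger_gap: 0.0559
```

Firm contact on the tray floor. Releasing, rising and backing off to look.

>>> {"op": "send_rows", "data": {
  "moves": [
    [[0,0,0,0,0],[-0.5,0,0,0,0],[-1,0,0,0,0],[-1,0,0,0,0],[-1,0,0,0,0],[-1,0,-0.4,0,0],[-1,0,-0.8,0,0],[-1,0,-1,0,0],[-1,0,-1,0,0],[-1,0,-1,0,0]]
  ]
}}

```text
clock: 34.15
ee_pos: [0.4766, -0.1983, 0.1793]
tool_rot: [-1.569, -0.004, 0.003]
wrist_force: [0.6, -0.9, 0.5]
finger_gap: 0.0856
```

>>> {"op": "send_rows", "data": {
  "moves": [
    [[-1,-0.3,-0.5,-0.4,0],[-1,-0.5,-0.3,-0.9,0],[-1,-0.5,0,-0.9,0],[-1,-0.5,0,-0.9,0],[-1,-0.5,0,-0.9,0],[-1,-0.5,0,-0.9,0],[-1,-0.5,0,-0.9,0],[-1,0,0,0,0],[-1,0,0,0,0]]
  ]
}}

```text
clock: 35.05
ee_pos: [0.3781, -0.3731, 0.2013]
tool_rot: [-1.568, -0.002, 0.002]
wrist_force: [-0.2, 0.9, -0.1]
finger_gap: 0.0852
```

Run:
```python
from meas import *
F={n:cams.grab_frame(n) for n in('top','scene')}
for n,b,s in(('top',(200,90,480,290),2.8),('scene',(190,130,400,310),3.3)):
    cv2.imwrite(f'pics/f_{n}.png',cv2.resize(F[n]['color'][b[1]:b[3],b[0]:b[2],::-1],None,fx=s,fy=s,interpolation=cv2.INTER_CUBIC))
print(manip.state()['clock'],manip.state()['ee_pos'])
```

```text
35.15 [ 0.37868855 -0.37228651  0.20110437]
```

View pics/f_top.png

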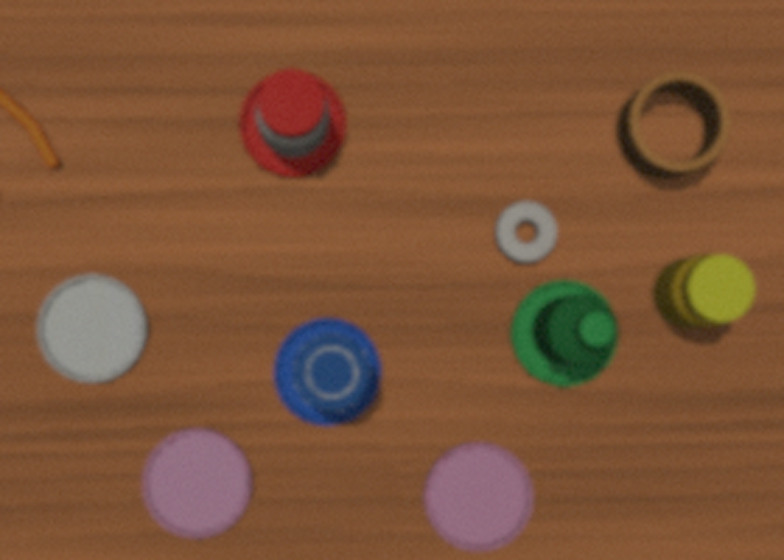

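View pics/f_scene.png

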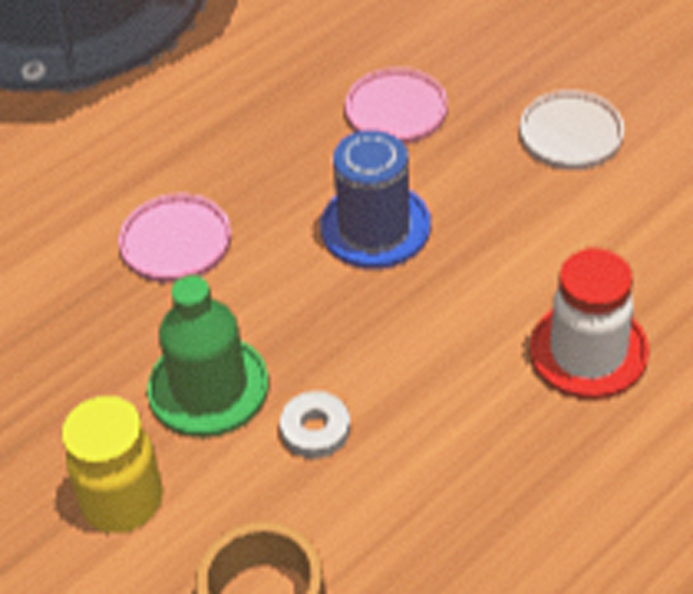

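All three stand upright in their own trays and the metal tray is empty. The bearing at (527,232) and the tape roll look unmoved. One numeric check from two views:

Run:
```python
from meas import *
F={n:cams.grab_frame(n) for n in('top','scene')}
T=dict(tin=(.447,.003),jar=(.659,.031),bottle=(.478,-.198))
for k,a,b in(('tin',(331,372),(371,155)),('jar',(293,103),(596,276)),('bottle',(598,329),(190,292))):
    a=np.array(a)/2.8+(199.7,89.7);b=np.array(b)/3.3+(189.7,129.7)
    p,e=two(ray(F['top'],a),ray(F['scene'],b));print(k,p.round(4),round(e,4),'off tray mm',((p[:2]-T[k])*1000).round(1))
```

```text
tin [0.4477 0.0025 0.0898] 0.0013 off tray mm [ 0.7 -0.5]
jar [0.6585 0.0298 0.093 ] 0.0029 off tray mm [-0.5 -1.2]
bottle [ 0.4781 -0.1995  0.1177] 0.0017 off tray mm [ 0.1 -1.5]
```

```bash
python3 -c "
from cell import manip
print(manip.finish_job())"
```

```text
the job is handed in; nothing more can be done
None
```

I parked the bottle in the metal tray, moved the tin to the blue tray and the jar to the red, then moved the bottle from the metal tray to the green. The job was handed in at about 35 s of robot clock.

- **Position:** The last two-view check put each container within 2 mm of its tray's centre. The tops measured 0.090 m (tin), 0.093 m (jar) and 0.118 m (bottle), as expected for standing on the tray floor.
- **Upright and released:** In the final pictures all three stand upright, the metal tray is empty and the gripper is open and clear.
- **Other things:** The bearing and tape roll show no movement in the final pictures. The pliers were seen in place on the way, but only one handle end is in the last top picture. I judged all three by eye, not by measurement.
- **Disagreements:** The tray rims triangulated at 5–7 mm high, against 10 mm in the text, which is within measuring error. Early on, joint 6 reached the end of its range, so I turned the gripper a quarter turn before any grasp.

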